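# Unclip the cup carrier and nest the cups

## Robot

A 6-joint arm with a two-finger parallel gripper is mounted at the origin on the work surface. World frame = base frame: x ahead of the robot, y to its left, z up, the work surface at z = 0. Lengths are in m, angles in rad, forces in N, time in s.
With the tool pointing down it reaches from about 0.3 to 0.875 m from the base axis. Payload 6.4 kg.
Tool frame: the origin (TCP) lies on the centre line of the jaws, within the pads' length; the fingertips stand env.tcp_to_tips ahead of it and the grasp point (between the pads) lies 3 mm ahead of it (env.tcp_to_tips is the distance from the TCP to the fingertips, in m); z points along the fingers, y is the line along which they close (so a half turn about z gives the same grasp; the last joint's range is limited). The gripper opens to 88 mm and grips with 3 to 60 N. Pads are 18 mm wide; open, the fingers measure 123 mm over their backs; the gripper's body (75 mm by 187 mm) begins 45 mm behind the grasp point.
Start: joints at [-0.206, 0.181, 1.607, -0, 1.354, -0.206], TCP at [0.575, 0, 0.261] pointing down, gripper open.
Joint ranges: [-2.99, 2.99], [-0.89, 2.07], [0.3, 2.58], [-1.14, 4.28], [0, 2.63], [-3.12, 3.12]. Speed limits (rad/s): [2.57, 2.57, 3.01, 3.14, 3.14, 3.14].

## Interface

Orientations are given as a unit quaternion [w, x, y, z].
In Python, from plant import state, imaging, close_job, env gives the robot as it stands.
- The arm moves only by the tool arm_command, never from a script. Its argument "commands" is one flat list of numbers, 7 for each row, row after row: the turn, a rotation vector about the tool's x, y, z in units of 180 degrees (1.0 is 180 degrees), then the shift along the tool's x, y, z in units of 0.05 m (1.0 is 0.05 m), then the closure, from -1 (fully open) to 1 (shut). In form: [wx, wy, wz, tx, ty, tz, hand, wx, wy, wz, tx, ty, tz, hand, ...]. A call has 1 to 5 rows; each row shifts and turns the commanded pose from where the row before left it, along the tool's axes as they then stand; what a row does not reach is not made up. A row lasts 1/8 s, in which the tool goes at most 62.5 mm and 10.7 degrees, less where a joint would pass 70% of its speed; a pose out of reach is approached as far as the arm can. A call with a number of a shift or a turn outside -1 to 1 is refused whole. A call with a gripper value outside its range is refused whole. The fingers move at their own pace and stop on an object; "newtons" is the grip in N (left out, the last holds). Time passes only in rows, so rows that do not move let the fingers close. It gives the time, the measured TCP pose, the force, the opening and the grip force at its end, in the units of the state.
- state(): the state, without advancing time (a new reading comes with each control period).
- imaging.snapshot(name): name is "scene" or "side" or "wrist"; returns the picture (400x640x3 uint8, red, green, blue); there is no depth.
- imaging.get_calibration(name): a dict with "camera_matrix" (3x3 intrinsics, pixels), "distortion" ([k1, k2, p1, p2, k3] as OpenCV has them; the pictures are not rectified), "rvec" (rotation vector, rad) and "tvec" (3), from world to camera coordinates, as OpenCV has them. Camera axes: x right, y down, z forward; pixel columns grow to the right and rows downward; lengths in m; the calibration is good to about 2 mm. A picture is of the moment at which its call begins: read the wrist's pose just before it. get_calibration takes no time and is no camera call; for the wrist camera it gives the pose at the moment of the call.
- close_job(): hands the job in; it is judged then, once.
The state is a dict: "clock": time; "q": joint angles; "qvel": joint speeds; "joint_torque": joint torques, N m; "tcp_pos": TCP position; "tool_rot": TCP orientation; "ft_force": force on the tool from outside, world axes, zero at the start; "wrist_torque": the same for the moment, N m; "finger_gap": opening from 0.0 (shut) to 1.0 (fully open); "grip_force": force on a finger pad.
Only numpy, scipy, OpenCV 4.12 (cv2) and the standard library are available. Lean on these libraries where they do the work, as an engineer would, in place of code of your own. Each camera call takes 0.05 s, during which the arm holds its last target. There are 200 camera calls.

## Task

The clay cups in the carrier are kept in by a board that one or two spring clips hold down on the carrier's headed rods. Slide the forked wedge along the board under each clip so that it spreads and rides up over its rod's head (do not take hold of a clip while it still sits below the head); put every clip in the grey tray, and the wedge too once it is done with. With the clips in the tray, lift the board off and lay it flat on the table clear of the carrier, then nest all the cups upright, one inside another, in the cup that stands on the round plaster bat, without disturbing the other things on the table.

Things in the scene. Friction and masses are not known exactly. Their poses are not given: they have to be found in the camera images.
- carrier: Fixed wooden cup carrier: plank floor 110 (x) x 400 (y) x 12 mm, origin at the centre of its underside. At y = +150 and -150 mm a post with a shoulder 85 mm up, on which the board rests, topped by a headed steel rod. Two or three cups stand on the floor under the board, near y = -80, 0, +80 mm, rims 5 mm below it.
- rod_a (a point): On the axis of the +y rod, 102 mm above the table, on top of a steel tongue (16 mm wide, reaching 48 mm outboard, 5 mm above the board) that a seated clip lies on. Above this point: neck 12 mm across for 10 mm, head swelling to 18 mm across at 15 mm, narrowing to a 10 mm pin from 19 to 31 mm (top). Has the carrier's axes.
- rod_b (a point): The same on the carrier's -y rod.
- board_center (a point): Centre of the loose hold-down board, plywood, 64 (x) x 352 (y) x 12 mm, z up, 0.18 kg; at first on the carrier's posts, top 97 mm above the table. Each end has a notch 26 mm wide, 40 mm deep round the rod; its top is flat, free for the wedge to slide on. Can be lifted by its long edges at the middle.
- clip_a_tab (a point): Centre of the thumb tab (20 x 12 x 28 mm; x, y, z) of the steel spring clip on the +y rod; None if absent. Flat clip 7 mm thick, 41 mm wide, 0.09 kg, underside 21 mm below this point. Bridge end 11 mm behind (-x), rod axis 35 mm and open jaw ends 55 mm ahead (+x). Seated: tab outboard, jaw ends toward the board's middle, underside 5 mm above the board. Loose, past the head, once the underside is over 22 mm above the board.
- clip_b_tab (a point): The same of the like clip on the -y rod; None if absent. Each clip's two jaws, 13 mm apart, hug the rod's neck and spread sideways on springs (1.5 N each) to pass the head. Past the head the clip stays round the rod's pin until lifted away.
- wedge_grip (a point): Centre of the handle, 48 (x) x 24 (y) x 34 mm (z), of the loose forked wooden wedge, 17 mm above its flat underside; x to the thin end. Two tines, slot 23 mm between, 47 mm over all: level top 24 mm high from 24 to 86 mm ahead, then sloping to 2 mm at the tips, 170 mm ahead. 0.13 kg. Once the rod is 48 to 56 mm ahead, in the slot, the clip lies on top; the wedge then stays put if let go.
- tray: Fixed grey open tray, 250 (x) x 200 (y) x 22 mm, wall and floor 5 mm, origin at the centre of its underside, to one side of the carrier. Clips and wedge go inside it, lying on its floor.
- bat: Fixed round plaster bat (slab), 170 mm across, 20 mm high, origin at the centre of its underside, to the other side of the carrier. One cup stands on it from the start; the stack is built there.
- cup_0_center (a point): Centre (half-way up) of the cup on the bat, bottom of the stack. All cups are alike: clay tumblers 68 mm high, 66 mm across the rim, tapering to 37 mm at the foot, wall 3.5 mm, floor 27 mm thick, so a nested cup stands 27 mm above the one it is in, with about 2 mm play. z out of the mouth. 0.15 kg.
- cup_1_center (a point): Centre (half-way up) of a cup that stands in the carrier under the board, its foot 12 mm above the table; None if absent.
- cup_2_center (a point): Centre (half-way up) of a cup that stands in the carrier under the board, its foot 12 mm above the table; None if absent.
- cup_3_center (a point): Centre (half-way up) of a cup that stands in the carrier under the board, its foot 12 mm above the table; None if absent.
- sponge: Bystander: pink sponge 75 x 50 x 30 mm; leave it where it is.
Mind the look-alikes: they are no part of the job. What is shaped like the part that bears cup_2_center but blue is not meant. There is more than one size of the part that bears wedge_grip; the job needs the largest.

How it is judged:
On the way, in this order (a step that is already met when the one before it is completed fails the run):
1. a clip has been raised over its rod's head on the wedge (((contact force between wedge and clip_a above 0.2 N and z of clip_a_tab in the frame of carrier above 0.137 m and angle between clip_a_tab's own z axis and vertical below 0.3 rad) or (contact force between wedge and clip_b above 0.2 N and z of clip_b_tab in the frame of carrier above 0.137 m and angle between clip_b_tab's own z axis and vertical below 0.3 rad))), for 0.1 s.
2. every clip lies in the tray (x of clip_a_tab in the frame of tray between -0.118 and 0.118 m and y of clip_a_tab in the frame of tray between -0.093 and 0.093 m and z of each of clip_a_tab, clip_b_tab in the frame of tray below 0.05 m and x of clip_b_tab in the frame of tray between -0.118 and 0.118 m and y of clip_b_tab in the frame of tray between -0.093 and 0.093 m), for 0.2 s.
3. the board lies flat on the table, clear of the carrier (height (world z) of board_center below 0.014 m and angle between board_center's own z axis and vertical below 0.08 rad and horizontal distance between board_center and carrier above 0.1 m), for 0.2 s.
At the end, for the whole second after the job is handed in: Clips' tabs and wedge handle inside the tray, under 50 mm above its underside; board flat on the table (0.08 rad), centre 100 mm or more from the carrier's; first cup upright on the bat, all other cups nested fully home over it (axes within 10 mm, 0.12 rad), at rest (all of step 2 and all of step 3 and x of wedge_grip in the frame of tray between -0.118 and 0.118 m and y of wedge_grip in the frame of tray between -0.093 and 0.093 m and z of wedge_grip in the frame of tray below 0.05 m and horizontal distance between cup_0_center and bat below 0.085 m and angle between cup_0_center's own z axis and vertical below 0.08 rad and height (world z) of cup_0_center above 0.045 m and horizontal distance between each of cup_1_center, cup_2_center, cup_3_center and cup_0_center below 0.01 m and angle between each of cup_1_center, cup_2_center, cup_3_center's own z axis and vertical below 0.12 rad and (z of cup_1_center in the frame of cup_0_center between 0.022 and 0.032 m or z of cup_1_center in the frame of cup_0_center between 0.049 and 0.059 m or z of cup_1_center in the frame of cup_0_center between 0.076 and 0.086 m) and linear speed of each of cup_1, cup_2, cup_3 below 0.02 m/s and (z of cup_2_center in the frame of cup_0_center between 0.022 and 0.032 m or z of cup_2_center in the frame of cup_0_center between 0.049 and 0.059 m or z of cup_2_center in the frame of cup_0_center between 0.076 and 0.086 m) and (z of cup_3_center in the frame of cup_0_center between 0.022 and 0.032 m or z of cup_3_center in the frame of cup_0_center between 0.049 and 0.059 m or z of cup_3_center in the frame of cup_0_center between 0.076 and 0.086 m)); the robot touches nothing.
It fails at once if a clip is taken hold of while it still sits below its rod's head (contact force between the fingers and clip_a above 1 N and z of clip_a_tab in the frame of carrier between 0.115 and 0.131 m and horizontal distance between clip_a_tab and rod_a below 0.042 m).
It fails at once if a clip is taken hold of while it still sits below its rod's head (contact force between the fingers and clip_b above 1 N and z of clip_b_tab in the frame of carrier between 0.115 and 0.131 m and horizontal distance between clip_b_tab and rod_b below 0.042 m).
It fails at once if a clip still on its rod is forced up by the board (contact force between board and clip_a above 2 N and z of clip_a_tab in the frame of carrier above 0.129 m and horizontal distance between clip_a_tab and rod_a below 0.045 m).
It fails at once if a clip still on its rod is forced up by the board (contact force between board and clip_b above 2 N and z of clip_b_tab in the frame of carrier above 0.129 m and horizontal distance between clip_b_tab and rod_b below 0.045 m).
It fails at once if the sponge is shoved more than 40 mm (distance of sponge from where it was at the start of the episode above 0.04 m).
Of clip_a, clip_b only 1 to 2 are there at a start; the rules pass over those that are not, and their reading is None.
Of cup_1, cup_2, cup_3 only 2 to 3 are there at a start; the rules pass over those that are not, and their reading is None.
At some moment in a run one of wedge, cup_0 may be knocked a few centimetres aside while the robot is not near it.
It also fails if it takes over 210 s, if anything falls off the work surface, if the arm or the gripper's body presses on something with over 40 N, if the wrist force passes 120 N, or if a joint passes its speed limit or range.

## Working session

There is one attempt and no reset: what is moved stays moved. The work goes in short steps, Python scripts to look and compute and a tool call to move; the robot and the scene stay as the last step left them, time stands still between calls to the robot, and variables do not carry over. Pictures are saved under pics/ and viewed, at most 14 in all, crops included, and the job is handed in when it is done.

Besides the shell and the picture viewer there is one more tool, called after "Request:" as a command line: name --argument value ..., lists and objects as JSON in quotes. arm_command: Moves the arm, as the interface text tells. Its arguments: {"type":"object","properties":{"commands":{"type":"array"},"newtons":{"type":"number"}},"required":["commands"]}

```bash
ls; mkdir -p pics; python3 - <<'E'
from plant import state, imaging, close_job, env
import cv2
print(state()); print(env.tcp_to_tips)
for n in ("scene","side"):
    im=imaging.snapshot(n); cv2.imwrite(f"pics/{n}0.png",im[:,:,::-1]); print(n,imaging.get_calibration(n))
print(imaging.get_calibration("wrist"))
a=cv2.imread("pics/scene0.png")
cv2.imwrite("pics/scene0.png",cv2.resize(a,(800,500),interpolation=cv2.INTER_CUBIC))
E
```

```text
pics
{'clock': 0.0, 'q': array([-2.06279059e-01,  1.81492445e-01,  1.60800515e+00,  4.26814569e-05,
        1.35380245e+00, -2.06302452e-01]), 'qvel': array([-0.00293828, -0.00010015,  0.000298  , -0.00072501,  0.00147497,
       -0.00117691]), 'joint_torque': array([-5.85923790e-04, -4.33866942e+01, -3.41848969e+01,  7.00952648e-02,
        3.87157314e-02, -1.54040990e-04]), 'tcp_pos': array([5.74503667e-01, 1.45733391e-04, 2.59838815e-01]), 'tool_rot': array([-7.25907460e-04,  7.07101514e-01,  7.07111533e-01, -4.49770626e-04]), 'ft_force': array([-0.17088135,  0.62776676,  0.34605421]), 'wrist_torque': array([0.08410218, 0.01329731, 0.00997502]), 'grip_force': 0.0, 'finger_gap': 0.9968318714452533}
0.022
scene {'camera_matrix': array([[495.74692319,   0.        , 318.34270291],
       [  0.        , 495.74692319, 199.69612518],
       [  0.        ,   0.        ,   1.        ]]), 'distortion': array([-0.1040991,  0.       ,  0.       ,  0.       ,  0.       ]), 'rvec': array([ 1.4808198 ,  1.80568485, -0.9440429 ]), 'tvec': array([ 0.08434082, -0.14674573,  1.78171597])}
side {'camera_matrix': array([[412.03974967,   0.        , 322.0121862 ],
       [  0.        , 412.03974967, 192.69101245],
       [  0.        ,   0.        ,   1.        ]]), 'distortion': array([-0.08296814,  0.        ,  0.        ,  0.        ,  0.        ]), 'rvec': array([ 2.18272468, -0.7756317 ,  0.34123782]), 'tvec': array([-0.33408494,  0.27691568,  1.05291067])}
{'camera_matrix': array([[279.2530908 ,   0.        , 314.15838433],
       [  0.        , 279.2530908 , 201.23763059],
       [  0.        ,   0.        ,   1.        ]]), 'distortion': array([-0.02520016,  0.        ,  0.        ,  0.        ,  0.        ]), 'rvec': array([-2.83059915e+00, -8.44182203e-05,  2.06823492e-03]), 'tvec': array([-0.57311581, -0.04188133,  0.39146612])}
```

View pics/scene0.png

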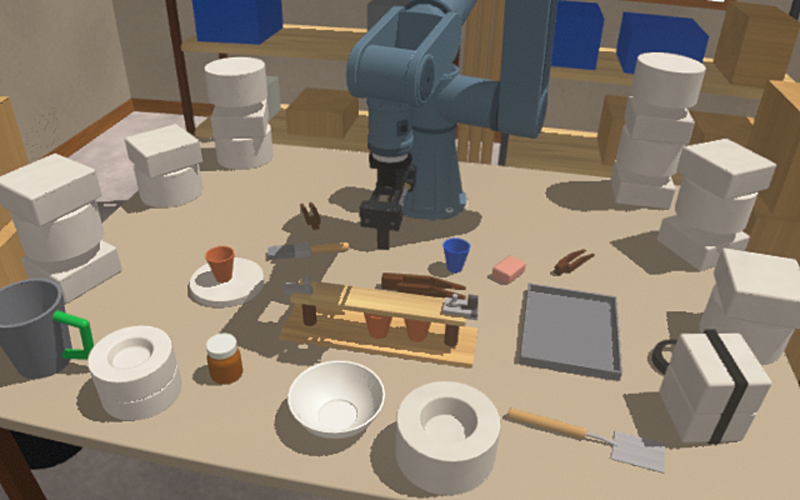

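View pics/side0.png

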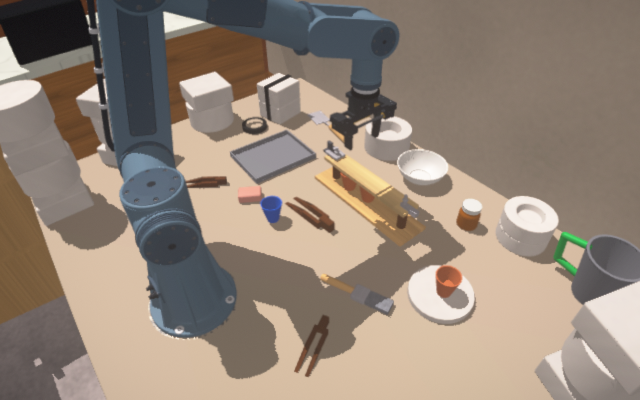

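```bash
cat > h.py <<'E'
from plant import state, imaging, close_job, env
import cv2, numpy as np
from scipy.spatial.transform import Rotation as R
def ray(c,uv):
    K,d=c["camera_matrix"],c["distortion"]
    n=cv2.undistortPoints(np.array([[uv]],float),K,d)[0,0]
    M=cv2.Rodrigues(c["rvec"])[0]; return -M.T@c["tvec"], M.T@np.r_[n,1]
def at(c,uv,z):
    o,r=ray(c,uv); return np.round(o+r*(z-o[2])/r[2],4)
def proj(c,P):
    return cv2.projectPoints(np.array(P,float).reshape(-1,1,3),c["rvec"],c["tvec"],c["camera_matrix"],c["distortion"])[0][:,0]
def shot(name,fn,crop=None,s=1):
    c=imaging.get_calibration(name); im=imaging.snapshot(name)[:,:,::-1]
    np.save(f"pics/{fn}.npy",im); np.save(f"pics/{fn}_c.npy",c,allow_pickle=True)
    show(fn,crop,s); return c
def show(fn,crop=None,s=1,out=None):
    im=np.load(f"pics/{fn}.npy")
    if crop: x,y,w,h=crop; im=im[y:y+h,x:x+w]
    cv2.imwrite(f"pics/{out or fn}.png",cv2.resize(im,None,fx=s,fy=s,interpolation=cv2.INTER_CUBIC))
def cal(fn): return np.load(f"pics/{fn}_c.npy",allow_pickle=True).item()
def tool():
    s=state(); q=s["tool_rot"]; return np.array(s["tcp_pos"]), R.from_quat([q[1],q[2],q[3],q[0]])
E
python3 - <<'E'
from h import *
c=imaging.get_calibration("scene"); f=lambda u,v,z:at(c,(u*.8,v*.8),z)
for n,u,v,z in [("bat",227,280,.02),("cup0rim",221,252,.088),("blue",456,242,.068),("sponge",509,266,.03),("tray TL",527,287,.022),("TR",617,290,.022),("BL",520,357,.022),("BR",617,376,.022),("carrBL",282,338,.012),("carrBR",473,362,.012),("wedgehandle",395,281,.034),("wedge tips",465,288,.0),("clip R",460,300,.12),("thing L",298,285,.12),("bowl",336,398,.05),("plaster",447,430,.1)]: print(n,f(u,v,z))
E
```

```text
bat [ 0.512 -0.388  0.02 ]
cup0rim [ 0.4998 -0.3979  0.088 ]
blue [0.3149 0.1128 0.068 ]
sponge [0.3326 0.2435 0.03  ]
tray TL [0.3959 0.2879 0.022 ]
TR [0.3646 0.4937 0.022 ]
BL [0.6306 0.2783 0.022 ]
BR [0.6477 0.4661 0.022 ]
carrBL [ 0.6636 -0.2022  0.012 ]
carrBR [0.6525 0.1879 0.012 ]
wedgehandle [ 0.4521 -0.0076  0.034 ]
wedge tips [0.4   0.148 0.   ]
clip R [0.5993 0.1482 0.12  ]
thing L [ 0.6194 -0.174   0.12  ]
bowl [ 0.8317 -0.0401  0.05  ]
plaster [0.9051 0.1619 0.1   ]
```

```bash
python3 - <<'E'
from h import *
c=shot("wrist","w0",None,1.25); print(ray(c,(314,201)))
for p in [(0.6,-.15,.1),(0.6,.15,.1),(.45,0,.03),(.4,.15,0)]: print(p,proj(c,p))
E
```

```text
(array([0.57368179, 0.07982308, 0.38468037]), array([-0.00198457, -0.30519364, -0.95228879]))
(0.6, -0.15, 0.1) [[335.97106238 308.5639439 ]]
(0.6, 0.15, 0.1) [[343.76257646  30.67671496]]
(0.45, 0, 0.03) [[219.51713884 176.20597541]]
(0.4, 0.15, 0) [[175.91278015  53.86398343]]
```

View pics/w0.png

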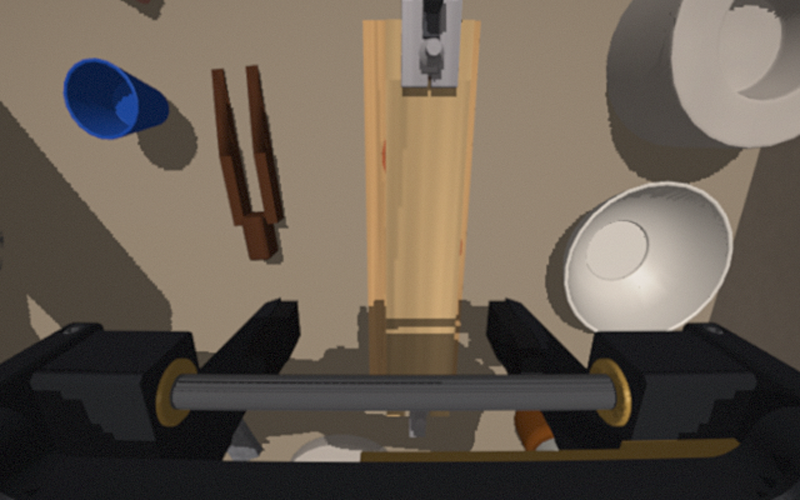

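```bash
python3 - <<'E'
from h import *
c=cal("w0"); f=lambda u,v,z:at(c,(u/1.25,v/1.25),z)
for n,u,v,z in [("flTL",363,20,.012),("flTR",480,20,.012),("flL",369,270,.012),("flR",464,270,.012),("bdL",387,90,.097),("bdR",467,95,.097),("bdL2",379,270,.097),("bdR2",456,270,.097),("pin",432,45,.133),("clipL",403,85,.109),("clipR",460,85,.109),("tipL",218,70,.002),("tipR",252,67,.002),("hBL",252,261,.034),("hBR",276,255,.034),("hTL",245,215,.034),("hTR",270,213,.034),("tineshoulderL",222,157,.024),("shR",267,153,.024),("bowlrimL",566,265,.06),("bluemouth",100,97,.068)]: print(n,f(u,v,z))
s=imaging.get_calibration("scene"); shot("scene","s1"); show("s1",(205,205,200,90),4,"s1c")
E
```

```text
flTL [0.5454 0.187  0.012 ]
flTR [0.6547 0.1872 0.012 ]
flL [ 0.5461 -0.0621  0.012 ]
flR [ 0.6545 -0.0621  0.012 ]
bdL [0.569  0.1158 0.097 ]
bdR [0.6298 0.1124 0.097 ]
bdL2 [ 0.5612 -0.0297  0.097 ]
bdR2 [ 0.629  -0.0297  0.097 ]
pin [0.5985 0.1381 0.133 ]
clipL [0.5807 0.1177 0.109 ]
clipR [0.622  0.1178 0.109 ]
tipL [0.3987 0.1472 0.002 ]
tipR [0.4332 0.1496 0.002 ]
hBL [ 0.4227 -0.0436  0.034 ]
hBR [ 0.4492 -0.0368  0.034 ]
hTL [0.4216 0.0065 0.034 ]
hTR [0.4476 0.0085 0.034 ]
tineshoulderL [0.4014 0.0638 0.024 ]
shR [0.4474 0.0674 0.024 ]
bowlrimL [ 0.7456 -0.0385  0.06  ]
bluemouth [0.3236 0.1164 0.068 ]
```

View pics/s1c.png

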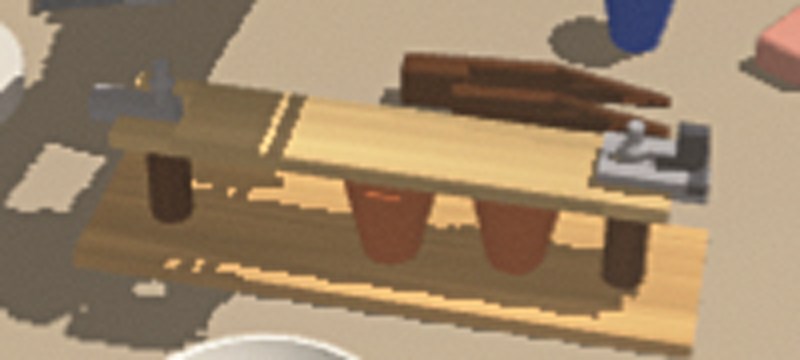

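Request:
arm_command --commands '[0, 0, 0, -0.064, -0.56, 0.4, -1, 0, 0, 0, -0.064, -0.56, 0.4, -1, 0, 0, 0, -0.064, -0.56, 0.4, -1, 0, 0, 0, -0.064, -0.56, 0.4, -1, 0, 0, -0.038, 0, 0, 0, -1]' --newtons 25

```text
clock: 0.82
tcp_pos: [0.46, -0.0123, 0.1786]
tool_rot: [-0.002, 0.663, 0.749, -0.001]
ft_force: [0.5, -0.4, 1.4]
finger_gap: 0.999
grip_force: 0.0
```

```bash
python3 - <<'E'
from h import *
t,r=tool();print(t,r.as_matrix().round(3))
c=shot("wrist","w1",None,1.25)
E
```

```text
[ 0.45995502 -0.01229871  0.17860992] [[-0.121  0.993 -0.005]
 [ 0.993  0.121  0.001]
 [ 0.002 -0.004 -1.   ]]
```

View pics/w1.png

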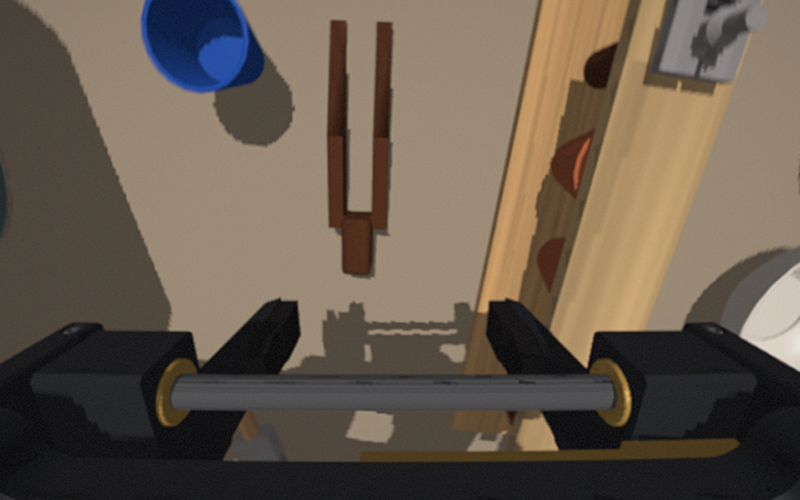

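```bash
python3 - <<'E'
from h import *
c=cal("w1"); f=lambda u,v,z:at(c,(u/1.25,v/1.25),z)
for n,u,v,z in [("tipLL",331,20,.002),("tipRR",392,23,.002),("hFL",342,214,.034),("hFR",373,214,.034),("hBL",342,274,.034),("hBR",369,276,.034),("shL",328,136,.024),("shR",390,138,.024),("pin",752,15,.133),("bdL",624,80,.097),("bdR",726,100,.097)]: print(n,f(u,v,z))
t,r=tool();print(t,np.degrees(r.as_euler("xyz")))
E
```

```text
tipLL [0.3916 0.1476 0.002 ]
tipRR [0.4377 0.151  0.002 ]
hFL [0.4159 0.0069 0.034 ]
hFR [0.44   0.0098 0.034 ]
hBL [ 0.4198 -0.0435  0.034 ]
hBR [ 0.4422 -0.0425  0.034 ]
shL [0.3992 0.0637 0.024 ]
shR [0.4464 0.0679 0.024 ]
pin [0.5976 0.1388 0.133 ]
bdL [0.5699 0.1136 0.097 ]
bdR [0.6306 0.1119 0.097 ]
[ 0.46151225 -0.01259388  0.1797136 ] [-1.79882781e+02 -4.79369617e-02  9.72919404e+01]
```

Request:
arm_command --commands '[0, 0, 0.012, 0, 0, 0, -1, 0, 0, 0, -0.036, -0.646, 0.6, -1, 0, 0, 0, 0, 0, 0.9, -1, 0, 0, 0, 0, 0, 0.9, -1, 0, 0, 0, 0, 0, 0.6, -1]'

```text
clock: 1.5
tcp_pos: [0.4305, -0.0171, 0.0292]
tool_rot: [-0.0, 0.678, 0.735, -0.0]
ft_force: [-0.5, -1.4, 0.7]
finger_gap: 1.001
grip_force: 0.0
```

Request:
arm_command --commands '[0, 0, 0, 0, 0, 0, -1, 0, 0, 0, 0, 0, 0, 1, 0, 0, 0, 0, 0, 0, 1, 0, 0, 0, 0, 0, 0, 1, 0, 0, 0, 0, 0, 0, 1]'

```text
clock: 2.12
tcp_pos: [0.4314, -0.0173, 0.0313]
tool_rot: [0.001, 0.678, 0.735, 0.0]
ft_force: [0.3, -0.8, -0.5]
finger_gap: 0.57
grip_force: 0.0
```

Request:
arm_command --commands '[0, 0, 0, 0, 0, 0, 1, 0, 0, 0, 0, 0, 0, 1, 0, 0, 0, 0, 0, 0, 1, 0, 0, 0, 0, 0, 0, 1, 0, 0, 0, 0, 0, 0, 1]'

```text
clock: 2.75
tcp_pos: [0.4308, -0.0172, 0.0307]
tool_rot: [-0.0, 0.678, 0.735, -0.0]
ft_force: [-1.4, 0.2, 2.0]
finger_gap: 0.267
grip_force: 25.0
```

Request:
arm_command --commands '[0, 0, 0, 0, 0, -0.6, 1, 0, 0, 0, 0, 0, -0.8, 1, 0, 0, 0, 0, 0, -0.8, 1, 0, 0, 0, 0, 0, -0.5, 1, 0, 0, 0, 0, 0, 0, 1]'

```text
clock: 3.38
tcp_pos: [0.4323, -0.0176, 0.1673]
tool_rot: [0.002, 0.678, 0.735, 0.001]
ft_force: [0.7, -0.2, -1.5]
finger_gap: 0.273
grip_force: 25.0
```

```bash
python3 - <<'E'
from h import *
t,r=tool();print(t,np.degrees(r.as_euler("xyz")))
E
```

```text
[ 0.43231737 -0.01757542  0.16725002] [1.79758049e+02 9.56720823e-02 9.46807421e+01]
```

Request:
arm_command --commands '[0, 0, 0.026, 0, 0, 0, 1, 0, 0, 0, -0.235, 0.836, -0.1, 1, 0, 0, 0, -0.235, 0.836, 0, 1, 0, 0, 0, -0.235, 0.836, 0, 1, 0, 0, 0, -0.235, 0.836, 0, 1]'

```text
clock: 4.0
tcp_pos: [0.5985, -0.0643, 0.1679]
tool_rot: [-0.001, 0.707, 0.707, -0.001]
ft_force: [-0.3, -0.1, -0.7]
finger_gap: 0.266
grip_force: 25.0
```

Request:
arm_command --commands '[0, 0, 0, 0, 0, 0, 1, 0, 0, 0, 0, 0, 0, 1]'

```text
clock: 4.25
tcp_pos: [0.5965, -0.0637, 0.1684]
tool_rot: [-0.002, 0.707, 0.707, -0.001]
ft_force: [0.2, 0.2, -1.6]
finger_gap: 0.269
grip_force: 25.0
```

```bash
python3 - <<'E'
from h import *
t,r=tool();print(t,np.degrees(r.as_euler("xyz")))
shot("wrist","w2"); show("w2",(200,0,200,200),3,"w2")
E
```

```text
[ 0.59651661 -0.06367652  0.1684015 ] [-1.79771519e+02 -7.36784123e-02  9.00023256e+01]
```

View pics/w2.png

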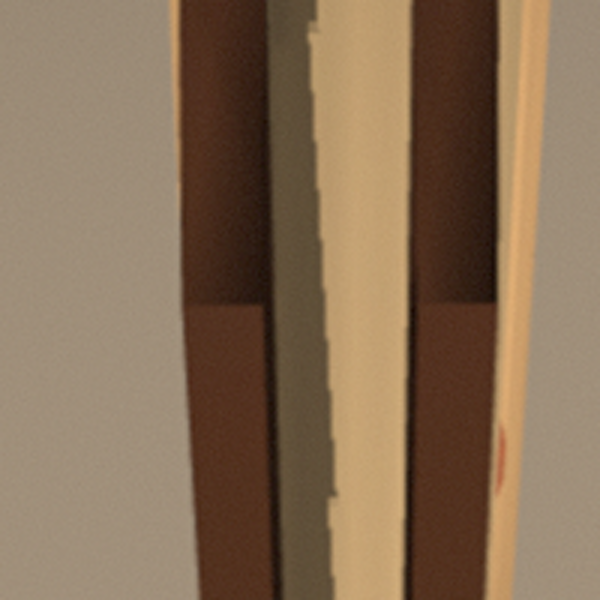

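Request:
arm_command --commands '[0, 0, 0, 0, 0, -0.4, 1, 0, 0, 0, 0.6, 0, 0, 1, 0, 0, 0, 0.6, 0, 0, 1, 0, 0, 0, 0.5, 0, 0, 1, 0, 0, 0, 0, 0, 0, 1]'

```text
clock: 4.92
tcp_pos: [0.5981, 0.0225, 0.1926]
tool_rot: [0.001, 0.706, 0.708, 0.001]
ft_force: [0.2, -0.3, -1.8]
finger_gap: 0.265
grip_force: 25.0
```

```bash
python3 - <<'E'
from h import *
t,r=tool();print(t,np.degrees(r.as_euler("xyz")))
shot("wrist","w3"); show("w3",(200,0,200,200),3,"w3")
E
```

```text
[0.59805912 0.02245817 0.19264842] [1.79880015e+02 8.24044265e-03 9.01554411e+01]
```

View pics/w3.png

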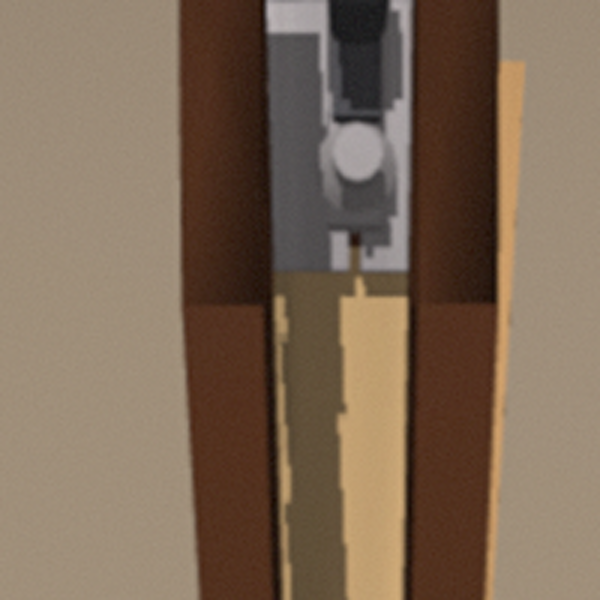

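```bash
python3 - <<'E'
from h import *
c=cal("w3"); o,_=ray(c,(314,201)); f=lambda u,v,z:at(c,(200+u/3,v/3),z)-o
for n,u,v,z in [("shLo",183,303,.186),("shLi",263,303,.186),("shRi",417,303,.186),("shRo",497,303,.186),("rearL",200,600,.186),("rearR",485,600,.186),("farLo",180,0,.17),("farRo",499,0,.17),("pin",358,150,.133),("pinL",331,150,.133),("pinR",384,150,.133),("headL",320,165,.117),("headR",396,165,.117),("clipjawslit",355,260,.109)]: print(n,f(u,v,z).round(4))
print(o)
E
```

```text
shLo [-0.0233  0.0045 -0.1314]
shLi [-0.0115  0.0045 -0.1314]
shRi [ 0.0113  0.0046 -0.1314]
shRo [ 0.0232  0.0046 -0.1314]
rearL [-0.023  -0.0416 -0.1314]
rearR [ 0.0239 -0.0416 -0.1314]
farLo [-0.0244  0.0488 -0.1474]
farRo [ 0.024   0.0489 -0.1474]
pin [ 0.0034  0.0351 -0.1844]
pinL [-0.0019  0.0351 -0.1844]
pinR [ 0.0086  0.0352 -0.1844]
headL [-0.0045  0.0352 -0.2004]
headR [ 0.0119  0.0353 -0.2004]
clipjawslit [ 0.0033  0.0166 -0.2084]
[0.59651487 0.10224284 0.31736822]
```

Request:
arm_command --commands '[0, 0, 0, -0.6, 0.068, 0, 1, 0, 0, 0, -0.6, 0, 0, 1, 0, 0, 0, -0.4, 0, 0.5, 1, 0, 0, 0, 0, 0, 0.6, 1, 0, 0, 0, 0, 0, 0.1, 1]'

```text
clock: 5.6
tcp_pos: [0.6, -0.0601, 0.1292]
tool_rot: [-0.002, 0.708, 0.707, -0.001]
ft_force: [0.1, 0.4, -0.8]
finger_gap: 0.272
grip_force: 25.0
```

Request:
arm_command --commands '[0, 0, 0, 0, 0, 0, 1, 0, 0, 0, 0, 0, 0.05, 1, 0, 0, 0, 0, 0, 0, 1]'

```text
clock: 5.98
tcp_pos: [0.6021, -0.0592, 0.1291]
tool_rot: [0.001, 0.707, 0.707, 0.0]
ft_force: [-0.1, 0.5, -1.4]
finger_gap: 0.269
grip_force: 25.0
```

```bash
python3 - <<'E'
from h import *
t,r=tool();print(t,np.degrees(r.as_euler("xyz")))
shot("scene","s2"); show("s2",(220,180,200,110),4,"s2")
E
```

```text
[ 0.60206917 -0.05915021  0.12913942] [1.79919935e+02 2.70632354e-02 9.00249804e+01]
```

View pics/s2.png

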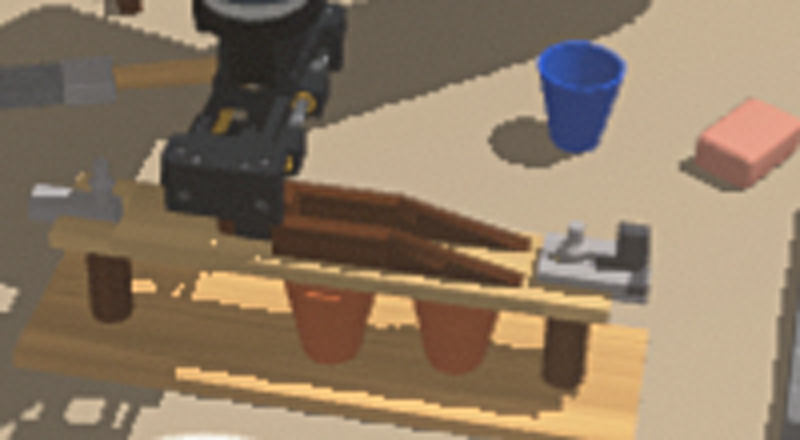

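Request:
arm_command --commands '[0, 0, 0, 0, 0, 0.03, 1, 0, 0, 0, 0.3, 0, 0, 1, 0, 0, 0, 0.3, 0, 0, 1, 0, 0, 0, 0.3, 0, 0, 1, 0, 0, 0, 0.3, 0, 0, 1]'

```text
clock: 6.65
tcp_pos: [0.6021, 0.001, 0.1275]
tool_rot: [0.001, 0.707, 0.707, -0.0]
ft_force: [-0.2, -9.6, 4.5]
finger_gap: 0.274
grip_force: 25.0
```

Request:
arm_command --commands '[0, 0, 0, 0.2, 0, 0, 1, 0, 0, 0, 0.2, 0, 0, 1, 0, 0, 0, 0.2, 0, 0, 1, 0, 0, 0, 0.2, 0, 0, 1, 0, 0, 0, 0, 0, 0, 1]'

```text
clock: 7.28
tcp_pos: [0.602, 0.0423, 0.1275]
tool_rot: [0.0, 0.707, 0.708, 0.001]
ft_force: [1.2, -2.1, 6.0]
finger_gap: 0.269
grip_force: 25.0
```

```bash
python3 - <<'E'
from h import *
t,r=tool();print(t,np.degrees(r.as_euler("xyz")))
c=shot("wrist","w4"); show("w4",(200,0,200,200),3,"w4")
E
```

```text
[0.60195174 0.04232115 0.12745334] [ 1.79924241e+02 -5.82434190e-03  9.00721872e+01]
```

View pics/w4.png

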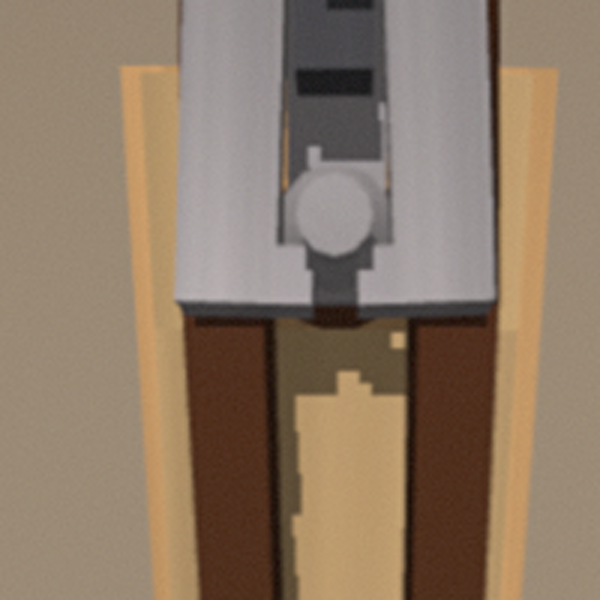

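Request:
arm_command --commands '[0, 0, 0, 0.2, 0, 0, 1, 0, 0, 0, 0.2, 0, 0, 1, 0, 0, 0, 0.2, 0, 0, 1, 0, 0, 0, 0.2, 0, 0, 1, 0, 0, 0, 0.04, 0, 0, 1]'

```text
clock: 7.95
tcp_pos: [0.6018, 0.0836, 0.1274]
tool_rot: [0.001, 0.707, 0.708, -0.0]
ft_force: [0.4, -5.7, 6.4]
finger_gap: 0.269
grip_force: 25.0
```

```bash
python3 - <<'E'
from h import *
t,r=tool();print(t,np.degrees(r.as_euler("xyz")),state()["ft_force"])
c=shot("wrist","w5"); show("w5",(200,0,200,200),3,"w5")
c=shot("side","d5"); show("d5",(280,100,170,150),3,"d5")
a=cv2.imread("pics/w5.png");b=cv2.imread("pics/d5.png");b=cv2.copyMakeBorder(b,0,150,0,0,0)
cv2.imwrite("pics/j5.png",cv2.resize(np.hstack([a,b]),(800,432)))
E
```

```text
[0.60179299 0.08362665 0.12736339] [1.79944049e+02 6.33496202e-02 9.00732498e+01] [ 0.38524659 -5.74158392  6.40687129]
```

View pics/j5.png

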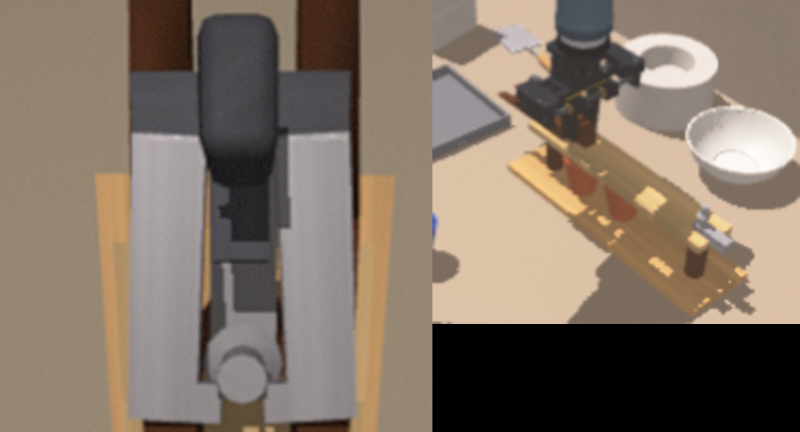

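Request:
arm_command --commands '[0, 0, 0, 0, 0, 0, -1, 0, 0, 0, 0, 0, 0, -1, 0, 0, 0, 0, 0, -0.2, -1, 0, 0, 0, 0, 0, -0.7, -1, 0, 0, 0, 0, 0, -0.7, -1]'

```text
clock: 8.68
tcp_pos: [0.6013, 0.083, 0.2078]
tool_rot: [-0.0, 0.707, 0.707, -0.0]
ft_force: [1.5, -0.8, 0.5]
finger_gap: 0.813
grip_force: 0.0
```

Request:
arm_command --commands '[0, 0, 0, 0.44, 0, 0, -1, 0, 0, 0, 0.44, 0, 0, -1, 0, 0, 0, 0.44, 0, 0, -1, 0, 0, 0, 0.44, 0, 0, -1, 0, 0, 0, 0, 0, 0, -1]'

```text
clock: 9.3
tcp_pos: [0.601, 0.1729, 0.2059]
tool_rot: [-0.0, 0.706, 0.708, -0.0]
ft_force: [0.3, -0.4, 0.0]
finger_gap: 1.002
grip_force: 0.0
```

```bash
python3 - <<'E'
from h import *
t,r=tool();print(t,np.degrees(r.as_euler("xyz")),state()["ft_force"])
c=shot("scene","s6"); show("s6",(320,180,200,150),4,"s6"); show("s6",(320,210,120,90),5,"s6")
P=[(.6,.172,.142),(.6,.137,.133)]; print((proj(c,P)-[320,210])*5)
E
```

```text
[0.60097662 0.17291742 0.20594037] [-1.79929041e+02 -1.23488814e-03  9.01664224e+01] [ 0.26539324 -0.37931898  0.0341174 ]
[[292.64505399 121.40999545]
 [218.87563057 126.89007875]]
```

View pics/s6.png

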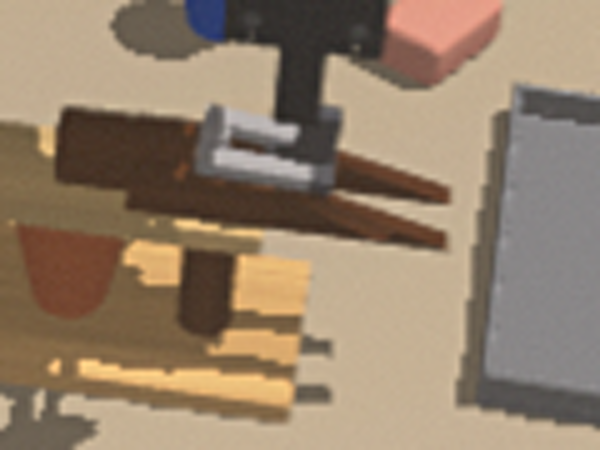

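```bash
python3 - <<'E'
from h import *
c=cal("w5"); f=lambda u,v,z:at(c,(200+u/2.162,v/2.162),z)
for n,u,v,z in [("tabtopfar",238,17,.156),("tabtopnear",238,150,.156),("tabL",200,60,.156),("tabR",277,60,.156),("bridgeendL",132,72,.128),("bridgeR",350,72,.128),("jawL",132,415,.128),("jawR",352,418,.128),("pin",242,378,.133)]: print(n,f(u,v,z))
c=cal("s6");f=lambda u,v,z:at(c,(320+u/5,210+v/5),z)
for n,u,v,z in [("jawnear",197,172,.128),("brnear",328,190,.128),("jawfar",212,105,.128)]: print(n,f(u,v,z))
E
```

```text
tabtopfar [0.5994 0.1931 0.156 ]
tabtopnear [0.5993 0.1762 0.156 ]
tabL [0.594  0.1878 0.156 ]
tabR [0.6048 0.1879 0.156 ]
bridgeendL [0.5797 0.193  0.128 ]
bridgeR [0.6194 0.1931 0.128 ]
jawL [0.5761 0.128  0.128 ]
jawR [0.6232 0.1273 0.128 ]
pin [0.5997 0.1372 0.133 ]
jawnear [0.6304 0.1303 0.128 ]
brnear [0.6311 0.1927 0.128 ]
jawfar [0.5768 0.1313 0.128 ]
```

Request:
arm_command --commands '[0, 0, 0, 0.22, 0, 0, -1, 0, 0, 0, 0, 0, 0.5, -1, 0, 0, 0, 0, 0, 0.5, -1, 0, 0, 0, 0, 0, 0, 1, 0, 0, 0, 0, 0, 0, 1]'

```text
clock: 9.98
tcp_pos: [0.6022, 0.1817, 0.1577]
tool_rot: [0.0, 0.707, 0.707, 0.0]
ft_force: [-0.4, 0.3, 0.4]
finger_gap: 0.789
grip_force: 0.0
```

Request:
arm_command --commands '[0, 0, 0, 0, 0, 0, 1, 0, 0, 0, 0, 0, 0, 1, 0, 0, 0, 0, 0, 0, 1, 0, 0, 0, 0, 0, 0, 1, 0, 0, 0, 0, 0, 0, 1]'

```text
clock: 10.6
tcp_pos: [0.6015, 0.1818, 0.1567]
tool_rot: [-0.0, 0.707, 0.707, -0.0]
ft_force: [-0.3, 0.3, -0.2]
finger_gap: 0.228
grip_force: 0.0
```

Request:
arm_command --commands '[0, 0, 0, 0, 0, 0, 1, 0, 0, 0, 0, 0, 0, 1, 0, 0, 0, 0, 0, 0, 1]'

```text
clock: 10.98
tcp_pos: [0.6015, 0.1817, 0.1567]
tool_rot: [-0.0, 0.707, 0.707, -0.0]
ft_force: [-1.4, -0.1, 0.0]
finger_gap: 0.132
grip_force: 25.0
```

Request:
arm_command --commands '[0, 0, 0, 0, 0, -0.4, 1, 0, 0, 0, 0, 0, -0.8, 1, 0, 0, 0, 0.6, -0.3, 0, 1, 0, 0, 0, 0.8, -0.3, 0, 1, 0, 0, 0, 0.8, -0.3, 0, 1]'

```text
clock: 11.6
tcp_pos: [0.5566, 0.2929, 0.2186]
tool_rot: [0.0, 0.707, 0.707, 0.001]
ft_force: [0.9, 0.1, -1.2]
finger_gap: 0.133
grip_force: 25.0
```

Request:
arm_command --commands '[0, 0, 0, 0.8, -0.3, 0, 1, 0, 0, 0, 0.8, 0, 0, 1, 0, 0, 0, 0.8, 0, 0, 1, 0, 0, 0, 0.56, 0, 0, 1, 0, 0, 0, 0, 0, 0, 1]'

```text
clock: 12.22
tcp_pos: [0.5411, 0.4418, 0.2178]
tool_rot: [0.0, 0.706, 0.708, 0.001]
ft_force: [-0.7, -0.2, -1.4]
finger_gap: 0.133
grip_force: 25.0
```

```bash
python3 - <<'E'
from h import *
t,r=tool();print(t,np.degrees(r.as_euler("xyz")),state()["ft_force"])
c=shot("wrist","w7"); a=np.load("pics/w7.npy")
c=shot("scene","s7"); b=np.load("pics/s7.npy")[120:320,200:520]
cv2.imwrite("pics/j7.png",np.vstack([cv2.resize(a,(480,300)),cv2.resize(b,(480,300))]))
E
```

```text
[0.54114691 0.44180614 0.21784975] [ 1.79940214e+02 -5.60625858e-02  9.01522376e+01] [-0.66104844 -0.24132763 -1.43419161]
```

View pics/j7.png

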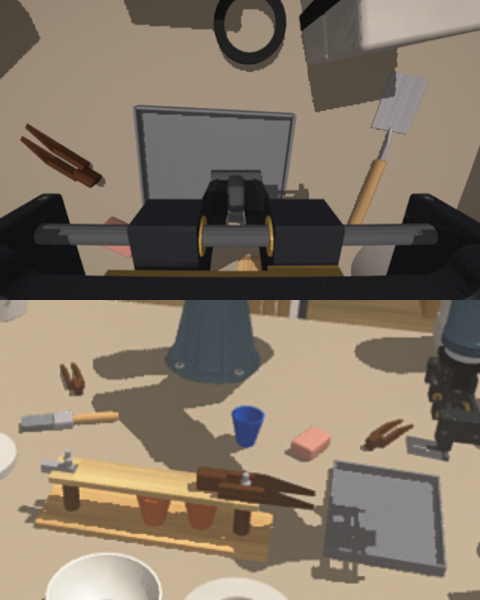

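```bash
python3 - <<'E'
from h import *
c=cal("w7"); f=lambda u,v,z:at(c,(u*4/3,v*4/3),z)
for n,u,v,z in [("TL",135,106,.022),("TR",296,114,.022),("midL",139,190,.022),("inTL",145,112,.022)]: print(n,f(u,v,z))
c=cal("s7"); f=lambda u,v,z:at(c,(200+u/1.5,120+(v-300)/1.5),z)
for n,u,v,z in [("TL",333,463,.022),("TR",439,475,.022),("BL",325,553,.022),("BR",445,569,.022)]: print(n,f(u,v,z))
# cups: terracotta masks
a=np.load("pics/w7.npy")
E
```

```text
TL [0.3879 0.4897 0.022 ]
TR [0.6324 0.478  0.022 ]
midL [0.3743 0.3476 0.022 ]
inTL [0.4021 0.4807 0.022 ]
TL [0.3912 0.2889 0.022 ]
TR [0.3876 0.4888 0.022 ]
BL [0.6412 0.2802 0.022 ]
BR [0.6412 0.4741 0.022 ]
```

Request:
arm_command --commands '[0, 0, 0, 0, 0, 0.9, 1, 0, 0, 0, 0, 0, 0.9, 1, 0, 0, 0, 0, 0, 0.8, 1, 0, 0, 0, 0, 0, 0.6, 1, 0, 0, 0, 0, 0, 0.3, 1]'

```text
clock: 12.95
tcp_pos: [0.5408, 0.4377, 0.0411]
tool_rot: [-0.0, 0.708, 0.707, -0.002]
ft_force: [-18.0, -11.1, 36.5]
finger_gap: 0.133
grip_force: 25.0
```

Request:
arm_command --commands '[0, 0, 0, 0, 0, 0, -1, 0, 0, 0, 0, 0, 0, -1, 0, 0, 0, 0, 0, -0.2, -1, 0, 0, 0, 0, 0, -0.8, -1, 0, 0, 0, 0, 0, -1, -1]'

```text
clock: 13.58
tcp_pos: [0.5411, 0.4395, 0.1429]
tool_rot: [-0.0, 0.707, 0.707, -0.001]
ft_force: [1.1, -0.0, 0.7]
finger_gap: 0.675
grip_force: 0.0
```

Request:
arm_command --commands '[0, 0, 0, 0, 0, -1, -1, 0, 0, 0, 0, 0, -0.9, -1, 0, 0, 0, -1, 0.24, 0, -1, 0, 0, 0, -1, 0.24, 0, -1, 0, 0, 0, -1, 0.24, 0, -1]'

```text
clock: 14.2
tcp_pos: [0.578, 0.2886, 0.2386]
tool_rot: [0.001, 0.707, 0.707, 0.001]
ft_force: [0.8, -0.3, -0.2]
finger_gap: 1.002
grip_force: 0.0
```

Request:
arm_command --commands '[0, 0, 0, -1, 0.24, 0, -1, 0, 0, 0, -1, 0.24, 0, -1, 0, 0, 0, -1, 0, 0, -1, 0, 0, 0, -0.96, 0, 0, -1, 0, 0, 0, 0, 0, 0, -1]'

```text
clock: 14.82
tcp_pos: [0.6021, 0.0886, 0.2383]
tool_rot: [0.001, 0.709, 0.706, 0.001]
ft_force: [-0.4, 0.8, 0.5]
finger_gap: 1.0
grip_force: 0.0
```

```bash
python3 - <<'E'
from h import *
t,r=tool();print(t,np.degrees(r.as_euler("xyz")),state()["ft_force"])
c=shot("wrist","w8"); shot("scene","s8")
a=np.load("pics/w8.npy"); b=np.load("pics/s8.npy")[120:320,200:520]
cv2.imwrite("pics/j8.png",np.vstack([cv2.resize(a,(480,300)),cv2.resize(b,(480,300))]))
hsv=cv2.cvtColor(a,cv2.COLOR_BGR2HSV)
# wedge: dark brown
m=((a[:,:,2].astype(int)-a[:,:,0]>25)&(a[:,:,2]<125)&(a[:,:,2]>40)).astype(np.uint8)
n,l,st,ce=cv2.connectedComponentsWithStats(m)
for i in range(1,n):
    if st[i,4]>150: print(st[i],ce[i].round(1))
E
```

```text
[0.60212097 0.08855999 0.23831126] [1.79875584e+02 4.13244984e-02 8.97426611e+01] [-0.42831521  0.76293503  0.47197463]
[452   0  25  27 167] [460.1  15.7]
[ 280    3   65  235 7762] [313.1 124.2]
[ 40   6  70  76 936] [89.4 52.5]
[ 273  241   97   59 2985] [314.3 276.8]
[124 287  34  54 809] [137.2 313.4]
[472 287  34  54 693] [489.8 312.9]
[ 277  329  315   40 4601] [407.3 354.4]
```

```bash
python3 - <<'E'
from h import *
a=np.load("pics/w8.npy").astype(int); c=cal("w8")
m=((a[:,:,2]-a[:,:,0]>25)&(a[:,:,2]<125)&(a[:,:,2]>40)).astype(np.uint8)
n,l,st,ce=cv2.connectedComponentsWithStats(m)
i=l[124,290] or l[150,285]
for v in range(0,245,12):
    u=np.where(l[v]==l[ :,285:300].flatten()[0] if False else l[v]>0)[0]; u=u[(u>260)&(u<370)]
    print(v,u.min() if len(u) else None,u.max() if len(u) else None,len(u))
for y in (.060,.084,.108): print(y,proj(c,[(.59,y,.131),(.614,y,.131)]).round(1).tolist())
E
```

```text
0 None None 0
12 283 339 30
24 283 340 32
36 283 340 32
48 283 340 32
60 283 340 31
72 284 340 32
84 284 344 31
96 284 343 32
108 284 342 27
120 285 340 30
132 286 341 35
144 286 341 34
156 287 339 36
168 287 346 35
180 287 340 51
192 288 346 54
204 300 329 30
216 301 345 29
228 301 344 29
240 344 344 1
0.06 [[301.9, 236.4], [328.3, 236.3]]
0.084 [[301.4, 211.6], [328.6, 211.5]]
0.108 [[300.9, 185.3], [328.9, 185.2]]
```

Request:
arm_command --commands '[0, 0, 0, -0.09, 0, 0.6, -1, 0, 0, 0, 0, 0, 0.8, -1, 0, 0, 0, 0, 0, 0.8, -1, 0, 0, 0, 0, 0, 0, 1, 0, 0, 0, 0, 0, 0, 1]'

```text
clock: 15.55
tcp_pos: [0.6025, 0.0883, 0.1285]
tool_rot: [0.001, 0.707, 0.708, 0.001]
ft_force: [0.0, -0.6, 0.6]
finger_gap: 0.798
grip_force: 0.0
```

Request:
arm_command --commands '[0, 0, 0, 0, 0, 0, 1, 0, 0, 0, 0, 0, 0, 1, 0, 0, 0, 0, 0, 0, 1, 0, 0, 0, 0, 0, 0, 1, 0, 0, 0, 0, 0, 0, 1]'

```text
clock: 16.18
tcp_pos: [0.602, 0.0872, 0.127]
tool_rot: [0.0, 0.707, 0.707, 0.0]
ft_force: [0.7, 0.3, 1.9]
finger_gap: 0.271
grip_force: 25.0
```

Request:
arm_command --commands '[0, 0, 0, 0, 0, 0, 1, 0, 0, 0, 0, 0, -0.4, 1, 0, 0, 0, 0, 0, -0.8, 1, 0, 0, 0, 0, 0, -0.8, 1, 0, 0, 0, 0, 0, -0.4, 1]'

```text
clock: 16.8
tcp_pos: [0.6025, 0.0874, 0.2502]
tool_rot: [0.001, 0.707, 0.707, 0.001]
ft_force: [0.3, -0.5, -1.2]
finger_gap: 0.271
grip_force: 25.0
```

Request:
arm_command --commands '[0, 0, 0, 0.85, -0.6, 0, 1, 0, 0, 0, 0.85, -0.6, 0, 1, 0, 0, 0, 0.85, -0.6, 0, 1, 0, 0, 0, 0.85, -0.6, 0, 1, 0, 0, 0, 0.85, -0.6, 0, 1]'

```text
clock: 17.42
tcp_pos: [0.45, 0.3008, 0.2464]
tool_rot: [-0.0, 0.707, 0.707, -0.0]
ft_force: [0.2, 1.4, -1.3]
finger_gap: 0.271
grip_force: 25.0
```

Request:
arm_command --commands '[0, 0, 0, 0.85, -0.6, 0, 1, 0, 0, 0.055, 0, 0, 0, 1, 0, 0, 0.055, 0, 0, 0, 1, 0, 0, 0.055, 0, 0, 0, 1, 0, 0, 0.055, 0, 0, 0, 1]'

```text
clock: 18.05
tcp_pos: [0.421, 0.3421, 0.2463]
tool_rot: [-0.0, 0.906, 0.423, -0.001]
ft_force: [0.0, -0.2, -1.8]
finger_gap: 0.27
grip_force: 25.0
```

Request:
arm_command --commands '[0, 0, 0.055, 0, 0, 0, 1, 0, 0, 0.055, 0, 0, 0, 1, 0, 0, 0.055, 0, 0, 0, 1, 0, 0, 0.055, 0, 0, 0, 1, 0, 0, 0.055, 0, 0, 0, 1]'

```text
clock: 18.68
tcp_pos: [0.421, 0.3421, 0.2462]
tool_rot: [0.0, 1.0, 0.005, -0.001]
ft_force: [0.0, -0.2, -1.6]
finger_gap: 0.271
grip_force: 25.0
```

Request:
arm_command --commands '[0, 0, 0.018, 0, 0, 0, 1, 0, 0, 0, 0, 0, 0, 1]'

```text
clock: 18.92
tcp_pos: [0.4211, 0.3421, 0.2463]
tool_rot: [0.0, 1.0, -0.02, -0.001]
ft_force: [-0.0, -0.3, -1.9]
finger_gap: 0.269
grip_force: 25.0
```

```bash
python3 - <<'E'
from h import *
t,r=tool();print(t,np.degrees(r.as_euler("xyz")),r.as_matrix().round(3).tolist(),state()["q"].round(2))
E
```

```text
[0.42113144 0.34212708 0.24633581] [ 1.79972101e+02  6.54906664e-02 -2.30443661e+00] [[0.999, -0.04, -0.001], [-0.04, -0.999, -0.0], [-0.001, 0.0, -1.0]] [0.46 0.12 1.7  0.   1.32 2.07]
```

Request:
arm_command --commands '[0, 0, 0, 0.16, 0, 0.9, 1, 0, 0, 0, 0, 0, 0.9, 1, 0, 0, 0, 0, 0, 0.9, 1, 0, 0, 0, 0, 0, 0.9, 1, 0, 0, 0, 0, 0, 0.5, 1]'

```text
clock: 19.55
tcp_pos: [0.4279, 0.3411, 0.039]
tool_rot: [0.001, 1.0, -0.02, -0.002]
ft_force: [-0.0, 0.4, -1.8]
finger_gap: 0.275
grip_force: 25.0
```

Request:
arm_command --commands '[0, 0, 0, 0, 0, 0.05, 1, 0, 0, 0, 0, 0, 0, 1, 0, 0, 0, 0, 0, 0, 0, 0, 0, 0, 0, 0, 0, 0, 0, 0, 0, 0, 0, 0, 0]'

```text
clock: 20.18
tcp_pos: [0.4301, 0.3422, 0.0401]
tool_rot: [-0.0, 1.0, -0.02, 0.001]
ft_force: [1.0, -0.0, -0.1]
finger_gap: 0.5
grip_force: 0.0
```

Request:
arm_command --commands '[0, 0, 0, 0, 0, -0.4, 0, 0, 0, 0, 0, 0, -0.9, 0, 0, 0, 0, 0, 0, -0.9, -1, 0, 0, 0, 0, 0, -0.9, -1, 0, 0, 0, 0, 0, -0.9, -1]'

```text
clock: 20.8
tcp_pos: [0.4294, 0.3419, 0.2411]
tool_rot: [-0.0, 1.0, -0.02, 0.0]
ft_force: [0.3, -0.6, 0.9]
finger_gap: 0.82
grip_force: 0.0
```

```bash
python3 - <<'E'
from h import *
t,r=tool();print(t)
c=shot("scene","s9"); shot("side","d9")
a=np.load("pics/s9.npy")[90:330,120:520]; b=np.load("pics/d9.npy")[60:330,180:500]
cv2.imwrite("pics/j9.png",np.hstack([cv2.resize(a,(480,288)),cv2.resize(b,(320,288))]))
E
```

```text
[0.42941674 0.34186379 0.2410985 ]
```

```bash
python3 - <<'E'
from h import *
c=imaging.get_calibration("scene"); f=lambda u,v,z:at(c,(u*.8,v*.8),z)
for n,u,v,z in [("handle end",349,246,.015),("neck",312,249,.01),("blade",268,252,.0)]: print(n,f(u,v,z))
E
```

```text
handle end [ 0.3086 -0.1518  0.015 ]
neck [ 0.334  -0.2403  0.01  ]
blade [ 0.3563 -0.3488  0.    ]
```

View pics/j9.png

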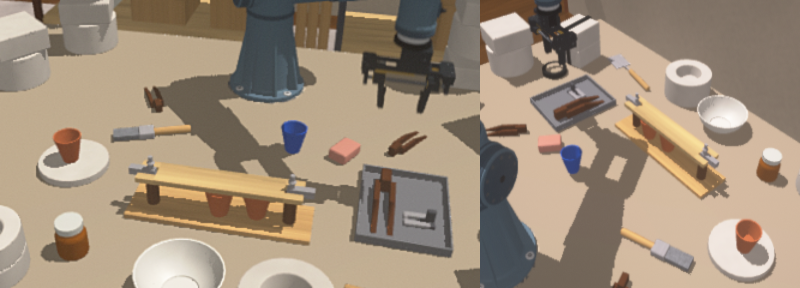

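Request:
arm_command --commands '[0, 0, -0.055, 0, 0, 0, -1, 0, 0, -0.055, 0, 0, 0, -1, 0, 0, -0.055, 0, 0, 0, -1, 0, 0, -0.055, 0, 0, 0, -1, 0, 0, -0.055, 0, 0, 0, -1]'

```text
clock: 21.52
tcp_pos: [0.4292, 0.3418, 0.2385]
tool_rot: [0.0, 0.915, 0.403, -0.0]
ft_force: [-0.5, 0.6, 0.8]
finger_gap: 1.001
grip_force: 0.0
```

Request:
arm_command --commands '[0, 0, -0.055, 0, 0, 0, -1, 0, 0, -0.055, 0, 0, 0, -1, 0, 0, -0.055, 0, 0, 0, -1, 0, 0, -0.055, 0, 0, 0, -1, 0, 0, -0.018, 0, 0, 0, -1]'

```text
clock: 22.15
tcp_pos: [0.4292, 0.3418, 0.2385]
tool_rot: [-0.0, 0.706, 0.708, -0.0]
ft_force: [-0.2, -0.2, 0.7]
finger_gap: 1.002
grip_force: 0.0
```

Request:
arm_command --commands '[0, 0, 0, -0.888, 0.427, 0, -1, 0, 0, 0, -0.888, 0.427, 0, -1, 0, 0, 0, -0.888, 0.427, 0, -1, 0, 0, 0, -0.888, 0.427, 0, -1, 0, 0, 0, -0.888, 0.427, 0, -1]'

```text
clock: 22.78
tcp_pos: [0.5365, 0.1185, 0.2387]
tool_rot: [-0.0, 0.707, 0.707, -0.0]
ft_force: [0.3, 0.2, -0.3]
finger_gap: 1.003
grip_force: 0.0
```

Request:
arm_command --commands '[0, 0, 0, -0.888, 0.427, 0, -1, 0, 0, 0, -0.888, 0.427, 0, -1, 0, 0, 0, -0.888, 0.427, 0, -1, 0, 0, 0, 0, 0, 0.6, -1, 0, 0, 0, 0, 0, 0, -1]'

```text
clock: 23.4
tcp_pos: [0.5984, -0.0135, 0.206]
tool_rot: [-0.003, 0.708, 0.707, -0.002]
ft_force: [0.8, -0.2, 0.0]
finger_gap: 0.998
grip_force: 0.0
```

```bash
python3 - <<'E'
from h import *
t,r=tool();print(t)
c=shot("wrist","w10"); a=np.load("pics/w10.npy").astype(int)
# profile along rows for board edges
for v in (60,120,180):
    row=cv2.GaussianBlur(a[v-2:v+3].mean(0).astype(np.float32)[None],(1,1),0)[0]
    g=np.abs(np.diff(row,axis=0)).sum(1); k=[u for u in range(200,440) if g[u]>18]
    print(v,[(u,at(c,(u+.5,v),.097)[:2].tolist()) for u in k])
print(proj(c,[(.568,0,.097),(.632,0,.097),(.545,0,.012),(.655,0,.012)]).round(1))
E
```

```text
[ 0.59841133 -0.01345246  0.20604429]
60 [(263, [0.5582, 0.1043]), (264, [0.5589, 0.1043]), (359, [0.6313, 0.1041]), (360, [0.6321, 0.1041]), (370, [0.6397, 0.1041])]
120 [(266, [0.5583, 0.0601]), (267, [0.5591, 0.0601]), (275, [0.5655, 0.0601]), (276, [0.5664, 0.0601]), (358, [0.6325, 0.06]), (362, [0.6357, 0.06]), (366, [0.6389, 0.06]), (367, [0.6397, 0.06])]
180 [(269, [0.5583, 0.0104]), (270, [0.5591, 0.0104]), (363, [0.639, 0.0104]), (364, [0.6399, 0.0104])]
[[281.2 191.6]
 [354.8 191.7]
 [270.1 171.7]
 [364.9 171.7]]
```

Request:
arm_command --commands '[0, 0, 0, 0, 0, 0.8, -1, 0, 0, 0, 0, 0, 0.8, -1, 0, 0, 0, 0, 0, 0.4, -1, 0, 0, 0, 0, 0, 0, 1, 0, 0, 0, 0, 0, 0, 1]'

```text
clock: 24.08
tcp_pos: [0.6016, -0.0133, 0.1111]
tool_rot: [0.001, 0.707, 0.707, 0.001]
ft_force: [0.9, 0.2, 0.5]
finger_gap: 0.799
grip_force: 0.0
```

Request:
arm_command --commands '[0, 0, 0, 0, 0, 0, 1, 0, 0, 0, 0, 0, 0, 1, 0, 0, 0, 0, 0, 0, 1, 0, 0, 0, 0, 0, 0, 1]' --newtons 30

```text
clock: 24.58
tcp_pos: [0.6016, -0.0134, 0.1112]
tool_rot: [0.001, 0.707, 0.707, 0.001]
ft_force: [-0.7, 0.1, 6.5]
finger_gap: 0.724
grip_force: 30.0
```

Request:
arm_command --commands '[0, 0, 0, 0, 0, -0.2, 1, 0, 0, 0, 0, 0, -0.3, 1, 0, 0, 0, 0, 0, -0.4, 1, 0, 0, 0, 0, 0, -0.5, 1, 0, 0, 0, 0, 0, 0, 1]'

```text
clock: 25.2
tcp_pos: [0.6022, -0.0136, 0.1826]
tool_rot: [0.003, 0.707, 0.707, 0.002]
ft_force: [0.6, 0.2, -2.4]
finger_gap: 0.719
grip_force: 30.0
```

Request:
arm_command --commands '[0, 0, 0, 0.17, -0.3, 0, 1, 0, 0, 0, 0.17, -0.6, 0, 1, 0, 0, 0, 0.17, -0.7, 0, 1, 0, 0, 0, 0.17, -0.7, 0, 1, 0, 0, 0, 0.17, -0.5, 0, 1]'

```text
clock: 25.82
tcp_pos: [0.4584, 0.0297, 0.1784]
tool_rot: [-0.001, 0.707, 0.707, -0.0]
ft_force: [-1.2, -1.0, -2.5]
finger_gap: 0.716
grip_force: 30.0
```

Request:
arm_command --commands '[0, 0, 0, 0, 0, 0.5, 1, 0, 0, 0, 0, 0, 0.7, 1, 0, 0, 0, 0, 0, 0.7, 1, 0, 0, 0, 0, 0, 0.7, 1, 0, 0, 0, 0, 0, 0.4, 1]'

```text
clock: 26.45
tcp_pos: [0.4588, 0.0295, 0.0271]
tool_rot: [-0.001, 0.707, 0.707, -0.001]
ft_force: [-0.6, 0.1, -0.9]
finger_gap: 0.721
grip_force: 30.0
```

Request:
arm_command --commands '[0, 0, 0, 0, 0, 0, -1, 0, 0, 0, 0, 0, 0, -1, 0, 0, 0, 0, 0, 0, -1, 0, 0, 0, 0, 0, -0.4, -1, 0, 0, 0, 0, 0, -1, -1]'

```text
clock: 27.08
tcp_pos: [0.4589, 0.0295, 0.099]
tool_rot: [-0.002, 0.707, 0.707, -0.001]
ft_force: [0.3, 0.4, 0.3]
finger_gap: 0.998
grip_force: 0.0
```

Request:
arm_command --commands '[0, 0, 0, 0, 0, -1, -1, 0, 0, 0, -0.15, 0.7, -1, -1, 0, 0, 0, -0.15, 0.7, -1, -1, 0, 0, 0, -0.15, 0.7, 0, -1, 0, 0, 0, -0.15, 0.7, 0, -1]'

```text
clock: 27.7
tcp_pos: [0.602, -0.001, 0.2516]
tool_rot: [0.002, 0.707, 0.707, 0.001]
ft_force: [0.5, 0.3, 1.1]
finger_gap: 1.0
grip_force: 0.0
```

Request:
arm_command --commands '[0, 0, 0, 0, 0, 0, -1, 0, 0, 0, 0, 0, 0, -1]'

```text
clock: 27.95
tcp_pos: [0.5996, -0.0005, 0.2493]
tool_rot: [-0.0, 0.707, 0.707, -0.0]
ft_force: [-0.6, -0.1, 0.2]
finger_gap: 0.997
grip_force: 0.0
```

```bash
cat >> h.py <<'E'
def clay(fn,zs,amin=250):
    "terracotta blobs: ellipse of outline; prints rim-centre guesses"
    a=np.load(f"pics/{fn}.npy"); c=cal(fn); hsv=cv2.cvtColor(np.ascontiguousarray(a),cv2.COLOR_BGR2HSV)
    m=((hsv[:,:,0]<11)&(hsv[:,:,1]>135)&(hsv[:,:,2]>70)).astype(np.uint8)
    m=cv2.morphologyEx(m,cv2.MORPH_CLOSE,np.ones((5,5)))
    n,l,st,ce=cv2.connectedComponentsWithStats(m)
    for i in range(1,n):
        if st[i,4]>amin:
            print(st[i].tolist(),ce[i].round(1).tolist())
            for z in zs:
                x0,y0,w,h=st[i,:4]
                k=np.where(l==i); P=np.array([at(c,(u,v),z)[:2] for u,v in zip(k[1],k[0])])
                print("  z",z,"x",P[:,0].min().round(4),P[:,0].max().round(4),"y",P[:,1].min().round(4),P[:,1].max().round(4))
E
python3 - <<'E'
from h import *
t,r=tool();print(t)
c=shot("wrist","w11"); clay("w11",[.08])
shot("scene","s11"); clay("s11",[.088])
c=cal("w11"); print(proj(c,[(.567,-.013,.08),(.633,-.013,.08),(.6,.02,.08),(.6,-.046,.08)]).round())
E
```

```text
[ 5.99592420e-01 -5.04514285e-04  2.49277699e-01]
[281, 91, 63, 67, 3245] [311.9, 123.9]
  z 0.08 x 0.5645 0.6279 y 0.0336 0.0987
[290, 171, 58, 57, 2555] [318.8, 198.8]
  z 0.08 x 0.5718 0.635 y -0.0462 0.0186
[165, 197, 22, 29, 458] [176.5, 209.5]
  z 0.088 x 0.4773 0.6025 y -0.4298 -0.3398
[290, 239, 25, 32, 580] [302.2, 252.6]
  z 0.088 x 0.5874 0.7042 y -0.0422 0.0193
[322, 241, 25, 32, 571] [333.8, 255.1]
  z 0.088 x 0.58 0.6965 y 0.0372 0.0983
[[286. 199.]
 [345. 199.]
 [316. 170.]
 [316. 227.]]
```

Request:
arm_command --commands '[0, 0, 0, 0.668, -0.06, 0, -1, 0, 0, 0, 0.668, 0, 0, -1, 0, 0, 0, 0, 0, 0.9, -1, 0, 0, 0, 0, 0, 0.9, -1, 0, 0, 0, 0, 0, 0.9, -1]'

```text
clock: 28.68
tcp_pos: [0.5967, 0.0665, 0.1137]
tool_rot: [0.0, 0.707, 0.707, 0.0]
ft_force: [-0.1, 1.3, 0.3]
finger_gap: 1.0
grip_force: 0.0
```

Request:
arm_command --commands '[0, 0, 0, 0, 0, 0.52, -1, 0, 0, 0, 0, 0, 0, 1, 0, 0, 0, 0, 0, 0, 1, 0, 0, 0, 0, 0, 0, 1, 0, 0, 0, 0, 0, 0, 1]' --newtons 20

```text
clock: 29.3
tcp_pos: [0.5984, 0.066, 0.09]
tool_rot: [0.001, 0.707, 0.707, 0.001]
ft_force: [-1.0, 0.3, 5.0]
finger_gap: 0.744
grip_force: 20.0
```

Request:
arm_command --commands '[0, 0, 0, 0, 0, 0, 1, 0, 0, 0, 0, 0, 0, 1]'

```text
clock: 29.55
tcp_pos: [0.5984, 0.0661, 0.09]
tool_rot: [0.001, 0.707, 0.707, 0.001]
ft_force: [-1.6, 0.3, 7.0]
finger_gap: 0.746
grip_force: 20.0
```

Request:
arm_command --commands '[0, 0, 0, 0, 0, -0.2, 1, 0, 0, 0, 0, 0, -0.5, 1, 0, 0, 0, 0, 0, -0.7, 1, 0, 0, 0, 0, 0, -0.8, 1, 0, 0, 0, 0, 0, -0.7, 1]'

```text
clock: 30.18
tcp_pos: [0.5973, 0.066, 0.2351]
tool_rot: [0.0, 0.707, 0.707, 0.0]
ft_force: [1.0, -0.1, -2.6]
finger_gap: 0.746
grip_force: 20.0
```

```bash
cat >> h.py <<'E'
from scipy.optimize import least_squares
def boxes(fn,amin=200):
    a=np.ascontiguousarray(np.load(f"pics/{fn}.npy")); hsv=cv2.cvtColor(a,cv2.COLOR_BGR2HSV)
    m=((hsv[:,:,0]<11)&(hsv[:,:,1]>135)&(hsv[:,:,2]>70)).astype(np.uint8)
    n,l,st,_=cv2.connectedComponentsWithStats(cv2.morphologyEx(m,cv2.MORPH_CLOSE,np.ones((3,3))))
    return [s for s in st[1:] if s[4]>amin]
def model(c,x,y,zf,zr):
    t=np.linspace(0,2*np.pi,60); P=[(x+r*np.cos(k),y+r*np.sin(k),z) for r,z in ((.033,zr),(.0185,zf)) for k in t]
    p=proj(c,P); return np.r_[p.min(0),p.max(0)]
def cupfit(views,x0,zf=.02,zr=.088):
    "views: (fn) list; pick the blob nearest the prediction"
    D=[]
    for fn in views:
        c=cal(fn); m=model(c,*x0,zf,zr); B=min(boxes(fn),key=lambda s:np.hypot(*(s[:2]+s[2:4]/2-(m[:2]+m[2:])/2)))
        D.append((c,np.array([B[0]-.5,B[1]-.5,B[0]+B[2]-.5,B[1]+B[3]-.5])))
    out=[least_squares(lambda p:model(c,*p,zf,zr)-b,x0) for c,b in D]
    for o in out: print("single",o.x.round(4),o.fun.round(1))
    o=least_squares(lambda p:np.hstack([model(c,*p,zf,zr)-b for c,b in D]),x0); print("joint",o.x.round(4),o.fun.round(1))
    return o.x
E
python3 - <<'E'
from h import *
t,r=tool();print(t)
shot("scene","s12");shot("side","d12")
cupfit(["s12","d12"],(.50,-.395))
cupfit(["s11"],(.6035,-.0138),.012,.08)
E
```

```text
[0.59728311 0.06602468 0.23507586]
single [ 0.5048 -0.3995] [-0.9 -0.5  0.9  0.4]
single [ 0.508  -0.3975] [-1.6 -1.6  1.6  1.4]
joint [ 0.5071 -0.3981] [-0.8  0.   1.1  0.9 -1.6 -1.2  1.5  1.7]
single [ 0.6069 -0.0143] [-0.6 -0.7  0.6  0.6]
joint [ 0.6069 -0.0143] [-0.6 -0.7  0.6  0.6]
```

Request:
arm_command --commands '[0, 0, 0, -0.4, -0.185, 0, 1, 0, 0, 0, -0.7, -0.185, 0, 1, 0, 0, 0, -0.9, -0.185, 0, 1, 0, 0, 0, -0.9, -0.185, 0, 1, 0, 0, 0, -0.9, -0.185, 0, 1]'

```text
clock: 30.9
tcp_pos: [0.5488, -0.1257, 0.2309]
tool_rot: [-0.002, 0.707, 0.707, -0.001]
ft_force: [0.4, 0.2, -0.4]
finger_gap: 0.747
grip_force: 20.0
```

Request:
arm_command --commands '[0, 0, 0, -0.9, -0.185, 0, 1, 0, 0, 0, -0.9, -0.185, 0, 1, 0, 0, 0, -0.9, -0.185, 0, 1, 0, 0, 0, -0.9, -0.185, 0, 1, 0, 0, 0, -0.7, -0.185, 0, 1]'

```text
clock: 31.52
tcp_pos: [0.5023, -0.3407, 0.2307]
tool_rot: [-0.002, 0.708, 0.707, -0.0]
ft_force: [-0.1, 1.1, -2.6]
finger_gap: 0.745
grip_force: 20.0
```

Request:
arm_command --commands '[0, 0, 0, -0.6, 0, 0, 1, 0, 0, 0, -0.58, 0, 0, 1, 0, 0, 0, 0, 0, 0, 1]'

```text
clock: 31.9
tcp_pos: [0.5026, -0.3997, 0.2306]
tool_rot: [-0.002, 0.708, 0.706, -0.0]
ft_force: [0.2, 0.7, -2.8]
finger_gap: 0.741
grip_force: 20.0
```

```bash
python3 - <<'E'
from h import *
t,r=tool();print(t)
shot("scene","s13");shot("side","d13")
for n in ("s13","d13"): print(n,[b.tolist() for b in boxes(n)])
z=t[2]-.010
c=cal("s13"); print(model(c,t[0],t[1],z-.068,z).round(1),model(c,.505,-.398,.02,.088).round(1))
c=cal("d13"); print(model(c,t[0],t[1],z-.068,z).round(1),model(c,.505,-.398,.02,.088).round(1))
a=np.load("pics/s13.npy")[130:250,110:260];b=np.load("pics/d13.npy")[200:320,370:520]
cv2.imwrite("pics/j13.png",cv2.resize(np.hstack([a,b]),None,fx=2.6,fy=2.6,interpolation=cv2.INTER_CUBIC))
E
```

```text
[ 0.50255355 -0.39965095  0.23062846]
s13 [[163, 156, 18, 30, 411], [165, 197, 23, 29, 479], [290, 239, 25, 32, 570]]
d13 [[81, 0, 46, 14, 344], [360, 177, 19, 25, 346], [447, 233, 26, 30, 333], [437, 266, 24, 31, 552]]
[156.3 154.8 181.5 186.1] [164.1 196.1 187.9 226. ]
[444.6 228.9 474.7 265.5] [434.3 264.7 461.5 297.7]
```

Request:
arm_command --commands '[0, 0, 0, 0.02, 0.05, 0.5, 1, 0, 0, 0, 0, 0, 0.5, 1, 0, 0, 0, 0, 0, 0.3, 1, 0, 0, 0, 0, 0, 0.3, 1, 0, 0, 0, 0, 0, 0.2, 1]'

```text
clock: 32.62
tcp_pos: [0.5073, -0.3967, 0.1425]
tool_rot: [-0.0, 0.707, 0.707, 0.0]
ft_force: [0.0, -0.1, -2.0]
finger_gap: 0.743
grip_force: 20.0
```

Request:
arm_command --commands '[0, 0, 0, 0, 0, 0.12, 1, 0, 0, 0, 0, 0, 0.08, 1, 0, 0, 0, 0, 0, 0.06, 1, 0, 0, 0, 0, 0, 0, 1]'

```text
clock: 33.12
tcp_pos: [0.5073, -0.397, 0.1302]
tool_rot: [-0.0, 0.707, 0.707, -0.0]
ft_force: [-0.8, 0.6, -2.0]
finger_gap: 0.745
grip_force: 20.0
```

Request:
arm_command --commands '[0, 0, 0, 0, 0, 0.06, 1, 0, 0, 0, 0, 0, 0.04, 1, 0, 0, 0, 0, 0, 0, 1]'

```text
clock: 33.5
tcp_pos: [0.5076, -0.3977, 0.1262]
tool_rot: [0.001, 0.707, 0.707, -0.0]
ft_force: [-1.8, -1.2, 3.1]
finger_gap: 0.743
grip_force: 20.0
```

Request:
arm_command --commands '[0, 0, 0, 0, 0, 0, -1, 0, 0, 0, 0, 0, 0, -1, 0, 0, 0, 0, 0, 0, -1, 0, 0, 0, 0, 0, -0.4, -1, 0, 0, 0, 0, 0, -0.9, -1]'

```text
clock: 34.12
tcp_pos: [0.5065, -0.3959, 0.1896]
tool_rot: [-0.002, 0.707, 0.707, 0.0]
ft_force: [0.7, 0.7, -0.6]
finger_gap: 0.998
grip_force: 0.0
```

Request:
arm_command --commands '[0, 0, 0, 0, 0, -0.9, -1, 0, 0, 0, 0.7, 0.23, -0.2, -1, 0, 0, 0, 0.9, 0.23, 0, -1, 0, 0, 0, 0.9, 0.23, 0, -1, 0, 0, 0, 0.9, 0.23, 0, -1]'

```text
clock: 34.75
tcp_pos: [0.5539, -0.2257, 0.247]
tool_rot: [0.001, 0.707, 0.707, 0.0]
ft_force: [0.7, 0.4, 0.6]
finger_gap: 0.996
grip_force: 0.0
```

Request:
arm_command --commands '[0, 0, 0, 0.9, 0.23, 0, -1, 0, 0, 0, 0.9, 0.23, 0, -1, 0, 0, 0, 0.9, 0.23, 0, -1, 0, 0, 0, 0.9, 0.23, 0, -1, 0, 0, 0, 0.7, 0, 0, -1]'

```text
clock: 35.38
tcp_pos: [0.6001, -0.01, 0.247]
tool_rot: [0.001, 0.707, 0.707, 0.001]
ft_force: [0.2, -0.3, 0.3]
finger_gap: 0.999
grip_force: 0.0
```

```bash
python3 - <<'E'
from h import *
t,r=tool();print(t)
shot("wrist","w14"); clay("w14",[.08])
shot("scene","s14");shot("side","d14")
for n in ("s14","d14"): print(n,[b.tolist() for b in boxes(n)], model(cal(n),.506,-.398,.02,.115).round(1))
cupfit(["s14","d14"],(.506,-.397),.02,.115)
E
```

```text
[ 0.60008975 -0.01000985  0.24695786]
[289, 162, 59, 57, 2627] [318.0, 189.9]
  z 0.08 x 0.572 0.635 y -0.0439 0.0192
s14 [[163, 189, 25, 37, 632], [290, 239, 25, 32, 574]] [162.4 188.3 186.5 226.2]
d14 [[359, 177, 20, 25, 351], [436, 258, 28, 38, 753]] [435.5 257.5 464.3 297.4]
single [ 0.5044 -0.3971] [ 0.5 -0.4 -0.5  0.4]
single [ 0.5078 -0.3954] [-0.3 -1.   0.3  0.9]
joint [ 0.5068 -0.3958] [ 0.5  0.1 -0.4  1.  -0.4 -0.7  0.2  1.2]
```

Request:
arm_command --commands '[0, 0, 0, -0.07, 0.07, 0.5, -1, 0, 0, 0, 0, 0, 0.8, -1, 0, 0, 0, 0, 0, 0.9, -1, 0, 0, 0, 0, 0, 0.7, -1, 0, 0, 0, 0, 0, 0.22, -1]'

```text
clock: 36.15
tcp_pos: [0.6016, -0.0165, 0.0875]
tool_rot: [-0.001, 0.708, 0.707, -0.001]
ft_force: [0.0, -0.4, 0.6]
finger_gap: 1.002
grip_force: 0.0
```

Request:
arm_command --commands '[0, 0, 0, 0, 0, 0, 1, 0, 0, 0, 0, 0, 0, 1, 0, 0, 0, 0, 0, 0, 1, 0, 0, 0, 0, 0, 0, 1, 0, 0, 0, 0, 0, 0, 1]'

```text
clock: 36.78
tcp_pos: [0.6044, -0.0159, 0.0913]
tool_rot: [0.002, 0.707, 0.707, 0.001]
ft_force: [0.8, -1.6, 6.4]
finger_gap: 0.731
grip_force: 19.9
```

Request:
arm_command --commands '[0, 0, 0, 0, 0, -0.2, 1, 0, 0, 0, 0, 0, -0.5, 1, 0, 0, 0, 0, 0, -0.8, 1, 0, 0, 0, 0, 0, -0.9, 1, 0, 0, 0, 0, 0, -0.9, 1]'

```text
clock: 37.4
tcp_pos: [0.6022, -0.0152, 0.2556]
tool_rot: [-0.0, 0.707, 0.707, -0.0]
ft_force: [0.1, 0.6, -1.9]
finger_gap: 0.736
grip_force: 19.9
```

```bash
python3 - <<'E'
from h import *
t,r=tool();print(t,state()["finger_gap"],state()["ft_force"])
shot("scene","s15");shot("side","d15")
cupfit(["s15","d15"],(.506,-.397),.02,.115)
E
```

```text
[ 0.60216888 -0.01515545  0.25561452] 0.7355189466736377 [ 0.14784844  0.64883159 -1.90344739]
single [ 0.5044 -0.3971] [ 0.5 -0.4 -0.5  0.4]
single [ 0.5078 -0.3954] [-0.3 -1.   0.3  0.9]
joint [ 0.5068 -0.3958] [ 0.5  0.1 -0.4  1.  -0.4 -0.7  0.2  1.2]
```

Request:
arm_command --commands '[0, 0, 0, -0.4, -0.213, 0, 1, 0, 0, 0, -0.8, -0.213, 0, 1, 0, 0, 0, -0.95, -0.213, 0, 1, 0, 0, 0, -0.95, -0.213, 0, 1, 0, 0, 0, -0.95, -0.213, 0, 1]'

```text
clock: 38.12
tcp_pos: [0.5472, -0.2195, 0.252]
tool_rot: [-0.002, 0.707, 0.707, -0.001]
ft_force: [0.2, -1.0, -1.1]
finger_gap: 0.74
grip_force: 19.9
```

Request:
arm_command --commands '[0, 0, 0, -0.95, -0.213, 0, 1, 0, 0, 0, -0.95, -0.213, 0, 1, 0, 0, 0, -0.95, -0.213, 0, 1, 0, 0, 0, -0.8, -0.213, 0, 1, 0, 0, 0, 0, 0, 0, 1]'

```text
clock: 38.75
tcp_pos: [0.5038, -0.4031, 0.2515]
tool_rot: [-0.002, 0.709, 0.705, -0.0]
ft_force: [0.3, 0.9, -1.7]
finger_gap: 0.735
grip_force: 19.9
```

```bash
python3 - <<'E'
from h import *
t,r=tool();print(t,state()["finger_gap"])
shot("scene","s16");shot("side","d16")
z=t[2]-.010
for n in ("s16","d16"):
    print(n,[b.tolist() for b in boxes(n)]); c=cal(n); print(model(c,t[0],t[1],z-.068,z).round(1),model(c,.506,-.397,.02,.115).round(1))
E
```

```text
[ 0.50382069 -0.40313853  0.25154066] 0.7350891026002461
s16 [[161, 150, 19, 30, 437], [164, 189, 24, 37, 643]]
[153.6 148.1 179.  179.6] [162.7 188.4 186.9 226.2]
d16 [[81, 0, 41, 14, 316], [449, 228, 28, 29, 337], [436, 259, 27, 38, 742]]
[448.1 223.1 478.6 260.3] [435.2 257.3 463.9 297.2]
```

Request:
arm_command --commands '[0, 0, 0, 0.02, 0.05, 0.5, 1, 0, 0, 0, 0, 0, 0.5, 1, 0, 0, 0, 0, 0, 0.3, 1, 0, 0, 0, 0, 0, 0.3, 1, 0, 0, 0, 0, 0, 0.16, 1]'

```text
clock: 39.48
tcp_pos: [0.5097, -0.3992, 0.1658]
tool_rot: [0.0, 0.707, 0.707, 0.0]
ft_force: [-1.3, 1.1, -1.2]
finger_gap: 0.732
grip_force: 19.9
```

Request:
arm_command --commands '[0, 0, 0, 0, 0, 0.08, 1, 0, 0, 0, 0, 0, 0.06, 1, 0, 0, 0, 0, 0, 0, 1]'

```text
clock: 39.85
tcp_pos: [0.5094, -0.3996, 0.1593]
tool_rot: [0.0, 0.707, 0.707, -0.0]
ft_force: [0.5, 0.0, -1.7]
finger_gap: 0.734
grip_force: 19.9
```

Request:
arm_command --commands '[0, 0, 0, 0, -0.04, 0.05, 1, 0, 0, 0, 0, 0, 0.05, 1, 0, 0, 0, 0, 0, 0, 1]'

```text
clock: 40.22
tcp_pos: [0.5075, -0.3996, 0.1543]
tool_rot: [0.0, 0.707, 0.707, -0.0]
ft_force: [-0.6, -0.2, -1.4]
finger_gap: 0.735
grip_force: 19.9
```

Request:
arm_command --commands '[0, 0, 0, 0, 0, 0.04, 1, 0, 0, 0, 0, 0, 0, 1]'

```text
clock: 40.48
tcp_pos: [0.5078, -0.4005, 0.154]
tool_rot: [0.001, 0.707, 0.707, -0.001]
ft_force: [-3.2, -0.2, 7.6]
finger_gap: 0.735
grip_force: 19.9
```

Supported; release and withdraw.

Request:
arm_command --commands '[0, 0, 0, 0, 0, 0, -1, 0, 0, 0, 0, 0, 0, -1, 0, 0, 0, 0, 0, 0, -1, 0, 0, 0, 0, 0, -0.4, -1, 0, 0, 0, 0, 0, -0.9, -1]'

```text
clock: 41.1
tcp_pos: [0.5067, -0.3984, 0.2165]
tool_rot: [-0.002, 0.707, 0.707, 0.0]
ft_force: [0.5, -0.2, 0.7]
finger_gap: 0.998
grip_force: 0.0
```

Request:
arm_command --commands '[0, 0, 0, 0, 0, -0.9, -1, 0, 0, 0, 0.8, 0, -0.2, -1, 0, 0, 0, 0.9, 0, 0, -1, 0, 0, 0, 0.9, 0, 0, -1, 0, 0, 0, 0.9, 0, 0, -1]'

```text
clock: 41.72
tcp_pos: [0.5077, -0.2232, 0.2739]
tool_rot: [0.001, 0.707, 0.707, 0.0]
ft_force: [0.2, 0.1, 0.2]
finger_gap: 1.0
grip_force: 0.0
```

```bash
python3 - <<'E'
from h import *
shot("scene","s17");shot("side","d17")
for n in ("s17","d17"): print(n,[b.tolist() for b in boxes(n)], model(cal(n),.506,-.397,.02,.142).round(1))
cupfit(["s17","d17"],(.506,-.397),.02,.142)
a=np.load("pics/s17.npy")[100:320,110:520]; b=np.load("pics/d17.npy")[200:330,370:520]; b2=np.load("pics/d17.npy")[120:320,200:420]
a=cv2.resize(a,(800,429)); b=cv2.resize(b,(197,171));b2=cv2.resize(b2,(188,171)); d=np.zeros((171,800,3),np.uint8); d[:,:197]=b; d[:,200:388]=b2
cv2.imwrite("pics/fin.png",np.vstack([a,d]))
E
```

```text
s17 [[162, 182, 25, 44, 803]] [161.2 180.2 186.  226.2]
d17 [[81, 0, 29, 14, 249], [437, 252, 29, 45, 952]] [435.2 250.1 466.5 297.2]
single [ 0.5067 -0.3955] [ 0.1 -1.1 -0.1  1. ]
single [ 0.5055 -0.3977] [-1.2 -1.1  1.1  1. ]
joint [ 0.5057 -0.397 ] [-0.2 -1.3 -0.4  0.7 -1.4 -1.4  0.9  0.7]
```

View pics/fin.png

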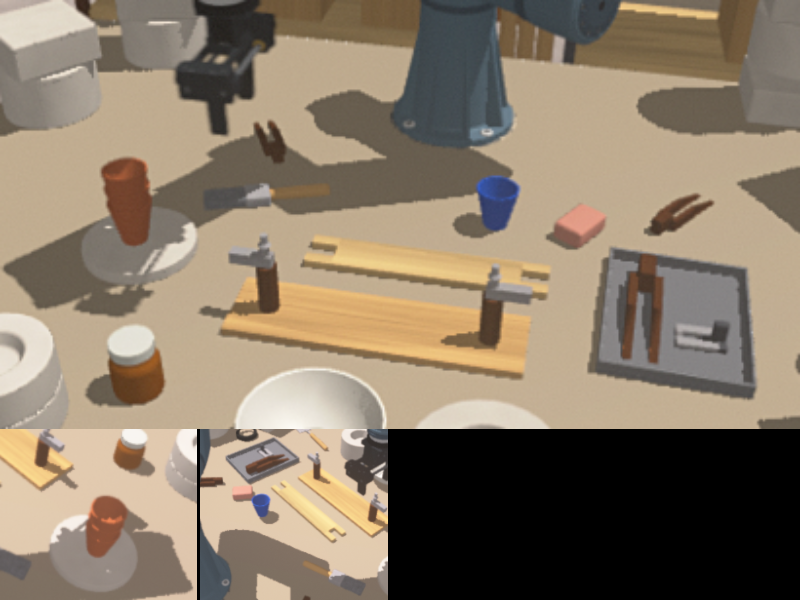

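```bash
python3 -c "
from plant import close_job; print(close_job())"
```

```text
the job is handed in; nothing more can be done
None
```

The job is handed in at about 42 s of the 210 s. The one clip present and the wedge lie in the tray, the board lies flat on the table clear of the carrier, and both carrier cups are nested on the bat cup. I checked this in the final pictures, but no verdict was returned.

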